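Reassemble the burr grinder

TASK

Put the grinder back together: take the burr with the straight bar grip from the rack, set it in the grinder's drive and turn it under light pressure, without forcing it, until its square shank drops fully home. Then set the guard ring over it with its ears at the two snap hooks and push it straight down until both hooks click over the ears. Let go, and leave the other burr and everything else on the worktop where it stands.

Things in the scene. Friction and masses are not known exactly. Their poses are not given: they have to be found in the camera images.
- grinder: Fixed burr grinder without its top: round white housing, 140 mm across, 55 mm high, small knob at its front (-x). Origin: centre of its underside. z up, x to its back, y to its left; the snap hooks stand on +y and -y. On the deck, round the axis, a steel collar: 66 mm inside, 74 mm outside, 8 mm high.
- grinder_deck (a point): Centre of the deck, 55 mm over the grinder's origin, same axes. Here, level with the deck, is the mouth of the locked drive: a square hole 21 x 21 mm, 30 mm deep. The square's ANGLE IS NOT GIVEN (any, differs each time): look from above, or rest the burr lightly in it and turn, at most a quarter turn, until it drops.
- burr_grip (a point): The burr to fit (loose, about 120 g): steel disc 60 mm across, 8 mm thick, with an upright straight bar grip, 40 mm long (along x), 12 mm thick (y), 22 mm tall. Point: centre of the bar, 11 mm below its top, 19 mm above the disc's underside; z up. It stands in a rack hole at any angle. Home, the point is 19 mm above the deck.
- burr: The same burr, origin at the centre of the disc's underside. Below it a square shank 17 x 17 x 14 mm long, sides along x and y, then a round pilot 17 mm across, 8 mm long. The pilot enters the drive at any angle; the shank's corners then rest on the drive, disc 14 mm above the deck, until the sides agree within about 0.15 rad; then it drops 14 mm.
- spare_grip (a point): Another burr, not to be used or moved: same disc, but with a round knob 30 mm across instead of the bar. In the other rack hole. The point is on its axis, 19 mm above its disc's underside, 11 mm below its top.
- rack: Fixed wooden rack, 66 mm (x) by 150 mm (y), 34 mm high, with two square holes 29 mm wide at y = +37 and -37 mm in which the burrs stand, their discs lying on its top. Origin: centre of its underside.
- guard_grip (a point): The guard's bridge handle: a straight bar along x, 12 mm thick (y) and 12 mm tall, free for 78 mm between its two posts. The point is the middle of the bar, on the ring's axis, 52 mm above the ring's underside, 6 mm below the bar's top; z up. Home, the point is 52 mm above the deck.
- guard: The guard (loose, about 120 g), flat on the worktop: aluminium ring 92 mm outside, 78 mm inside, 10 mm high, with ears at +y and -y, 24 mm wide, reaching 56 mm from the axis (ears and posts stand 2 mm proud below as feet). Origin: centre of its underside. Home, it lies on the deck round the collar (2 mm free), an ear under each hook; a half turn makes no difference.
- hook_a (a joint): Snap hook on the grinder's +y side: sprung tongue 16 mm wide, top 27 mm above the deck. Rad, 0 upright, grows bending outward to 0.32. Nose 53.5 mm from the axis: a flat catch 11 mm above the deck, a slope above it. An ear pushed straight down bends it about 0.15, then it snaps back over the ear; both need about 10 N in all.
- hook_b (a joint): The same snap hook on the grinder's -y side.
- salt_shaker_base (a point): Bystander, to be left where it stands; the point is the centre of its foot. Glass salt shaker with a metal cap, 44 mm across, 90 mm tall.
- timer_base (a point): Bystander, to be left where it stands; the point is the centre of its foot. Wind-up kitchen timer, 63 mm across, 48 mm tall.
- garlic_base (a point): Bystander, to be left where it stands; the point is the centre of its foot. Garlic bulb, 60 mm.
- pepper_mill_base (a point): Bystander, to be left where it stands; the point is the centre of its foot. Dark wooden pepper mill, 58 mm across, 170 mm tall.
- oil_bottle_base (a point): Bystander, to be left where it stands; the point is the centre of its foot. Tall dark oil bottle, 61 mm across, 268 mm tall.
- mug_base (a point): Bystander, to be left where it stands; the point is the centre of its foot. Spotted mug, 82 mm across, 117 mm with its handle, 91 mm tall.
- onion_base (a point): Bystander, to be left where it stands; the point is the centre of its foot. Onion, 84 mm.
- tomato_tin_base (a point): Bystander, to be left where it stands; the point is the centre of its foot. Tin, 75 mm across, 58 mm tall.
Not all that is in view belongs to the job. What is shaped like the burr but purple or turquoise is not meant.

How it is judged (in metres and radians):
On the way, in this order (a step that is already met when the one before it is completed fails the run):
1. the burr has dropped fully home in the drive (z of burr_grip in the frame of grinder_deck between 0.016 and 0.022 m and horizontal distance between burr_grip and grinder_deck below 0.004 m and angle between burr_grip's own z axis and vertical below 0.08 rad), for 0.2 s.
2. the guard lies on the deck, clicked under both hooks, the burr still home (all of step 1 and z of guard_grip in the frame of grinder_deck between 0.049 and 0.0545 m and horizontal distance between guard_grip and grinder_deck below 0.005 m and angle between guard_grip's own z axis and vertical below 0.06 rad and angle between the x axis of guard_grip and the x axis of grinder_deck, either way round below 0.15 rad and value of joint each of hook_a, hook_b below 0.06 rad), for 0.2 s.
At the end, for the whole second after the job is handed in: Burr home: grip point 16-22 mm above the deck, within 4 mm of the axis, tilt < 0.08. Guard on the deck: grip point 49-54.5 mm above it, within 5 mm of the axis, tilt < 0.06, x axis within 0.15 rad of the grinder's (either way). Both hooks < 0.06 rad. Both at rest (all of step 2 and linear speed of each of guard, burr below 0.02 m/s); the robot touches nothing.
It fails at once if the burr is pressed with over 60 N while it still rests on the drive's rim, not home (contact force between burr and grinder above 60 N and z of burr_grip in the frame of grinder_deck above 0.028 m).
It fails at once if the other burr is moved more than 20 mm (distance of spare_grip from where it was at the start of the episode above 0.02 m).
It fails at once if a bystander is moved more than 30 mm (distance of any of salt_shaker_base, timer_base, garlic_base, pepper_mill_base, oil_bottle_base, mug_base, onion_base, tomato_tin_base from where it was at the start of the episode above 0.03 m).
It also fails if it takes over 64 s, if anything falls off the work surface, if the arm or the gripper's body presses on something with over 40 N, if the wrist force passes 120 N, or if a joint passes its speed limit or range.

ROBOT

A 6-joint arm with a two-finger parallel gripper is mounted at the origin on a cart in front of the work surface, level with it; the furniture and walls round the work are solid. World frame = base frame: x ahead of the robot, y to its left, z up, the work surface at z = 0. Lengths are in mm, angles in rad, forces in N, time in s.
With the tool pointing down it reaches from about 300 to 775 mm from the base axis. Payload 14.6 kg.
Tool frame: the origin (TCP) lies at the centre of the arm's flange, where the gripper is bolted on; the fingertips stand 199 mm ahead of it and the grasp point (between the pads) lies 180 mm ahead of it; z points along the fingers, y is the line along which they close (so a half turn about z gives the same grasp; the last joint's range is limited). The gripper opens to 94 mm and grips with 3 to 60 N. Pads are 16 mm wide; open, the fingers measure 119 mm over their backs; the gripper's body (75 mm by 177 mm) begins 78 mm behind the grasp point.
Start: joints at [1.118, 0.3, 1.521, -0, 1.321, -0.067], TCP at [206.962, 509.566, 404.646] pointing down, gripper open.
Joint ranges: [-3.03, 3.03], [-0.79, 2.21], [0.23, 2.52], [-1.04, 4.18], [0, 3.07], [-2.55, 2.55]. Speed limits (rad/s): [2.22, 2.22, 2.57, 3.14, 3.14, 3.14].

INTERFACE

Orientations are given as [roll, pitch, yaw] about the fixed x, y, z axes, in that order (R = Rz(yaw) Ry(pitch) Rx(roll)).
In Python, from cell import manip, optics, workorder gives the robot as it stands.
- The arm moves only by the tool step_arm, never from a script. Its argument "increments" is a list that holds one entry, the list of rows, each a list of 7 numbers: the turn, a rotation vector about the tool's x, y, z as a fraction of full scale, then the shift along the tool's x, y, z as a fraction of full scale, then the closure, from -1 (fully open) to 1 (shut). In form: [[[wx, wy, wz, tx, ty, tz, fingers], ...]]. A call has 1 to 5 rows; each row shifts and turns the commanded pose from where the row before left it, along the tool's axes as they then stand; what a row does not reach is not made up. Full scale, the value 1, is 40 mm for a shift and 45 degrees for a turn. A row lasts 1/10 s, in which the tool goes at most 50 mm and 8.59 degrees, less where a joint would pass 70% of its speed; a pose out of reach is approached as far as the arm can. A call with a number of a shift or a turn outside -1 to 1 is refused whole. A call with a gripper value outside its range is refused whole. The fingers move at their own pace and stop on an object; "newtons" is the grip in N (left out, the last holds). Time passes only in rows, so rows that do not move let the fingers close. It gives the time, the measured TCP pose, the force, the opening and the grip force at its end, in the units of the state.
- manip.read_state(): the state, without advancing time (a new reading comes with each control period).
- optics.camera(name): name is "scene" or "top" or "wrist"; returns a dict with "frame" (480x640x3 uint8, red, green, blue), "range_z" (480x640 float32, mm along the optical axis (not along the pixel's ray), 0 where there is no reading), "mtx" (3x3 intrinsics, pixels), "distortion" ([k1, k2, p1, p2, k3] as OpenCV has them; the pictures are not rectified), "cam_to_world" (4x4, takes a point from camera to world coordinates). Camera axes: x right, y down, z forward; pixel columns grow to the right and rows downward; lengths in mm; the calibration is good to about 2 mm. A picture is of the moment at which its call begins.
- workorder.sign_off(): hands the job in; it is judged then, once.
The state is a dict: "clock": time; "joints": joint angles; "qd": joint speeds; "effort": joint torques, N m; "eef_pos": TCP position; "eef_rot": TCP orientation; "wrist_force": force on the tool from outside, world axes, zero at the start; "moment": the same for the moment, N m; "finger_gap": finger opening in mm; "finger_force": force on a finger pad.
Only numpy, scipy, OpenCV 4.12 (cv2) and the standard library are available. Lean on these libraries where they do the work, as an engineer would, in place of code of your own. Each camera call takes 0.05 s, during which the arm holds its last target. There are 200 camera calls.

## Working session

There is one attempt and no reset: what is moved stays moved. The work goes in short steps, Python scripts to look and compute and a tool call to move; the robot and the scene stay as the last step left them, time stands still between calls to the robot, and variables do not carry over. Pictures are saved under pics/ and viewed, at most 10 in all, crops included, and the job is handed in when it is done.

Besides the shell and the picture viewer there is one more tool, called after "Emit:" in YAML: its name, and indented under it one key for each argument. step_arm: Moves the arm, as the interface text tells. Its arguments: {"type":"object","properties":{"increments":{"type":"array","items":{"type":"array","items":{"type":"array","items":{"type":"number"}}}},"newtons":{"type":"number"}},"required":["increments"]}

```bash
mkdir -p pics; cat > h.py <<'E'
import numpy as np, cv2
from cell import manip, optics, workorder
from scipy.spatial.transform import Rotation as R
def cast(c,uv,z):
    p=cv2.undistortPoints(np.array(uv,float).reshape(-1,1,2),np.array(c['mtx']),np.array(c['distortion'])).reshape(-1,2)
    T=np.array(c['cam_to_world']); d=np.c_[p,np.ones(len(p))]@T[:3,:3].T; o=T[:3,3]
    return o+d*((z-o[2])/d[:,2])[:,None]
def cloud(c):
    v,u=np.mgrid[0:480,0:640]
    p=cv2.undistortPoints(np.c_[u.ravel(),v.ravel()].astype(float).reshape(-1,1,2),np.array(c['mtx']),np.array(c['distortion'])).reshape(-1,2)
    T=np.array(c['cam_to_world']); r=c['range_z'].reshape(-1,1)
    return ((np.c_[p,np.ones(len(p))]*r)@T[:3,:3].T+T[:3,3]).reshape(480,640,3)
def save(c,n,box=None,s=1):
    f=c['frame']
    if box: f=f[box[1]:box[3],box[0]:box[2]]
    cv2.imwrite('pics/'+n,cv2.cvtColor(cv2.resize(f,None,fx=s,fy=s,interpolation=cv2.INTER_CUBIC),cv2.COLOR_RGB2BGR))
E
python3 - <<'E'
from h import *
import pickle
s=manip.read_state();print(s)
for n in('top','scene'):
    c=optics.camera(n);save(c,n+'0.png');pickle.dump(c,open(n+'.pkl','wb'));print(n,c['cam_to_world'][:3,3] if hasattr(c['cam_to_world'],'shape') else c['cam_to_world'])
E
```

```text
{'clock': 0.0, 'joints': array([ 1.11841868e+00,  3.00478737e-01,  1.52157756e+00, -3.29467837e-05,
        1.32070498e+00, -6.66109920e-02]), 'qd': array([ 2.38578050e-05, -2.50618365e-04, -1.54760289e-03, -6.26696756e-04,
        9.87417488e-04,  1.55942023e-03]), 'effort': array([ 1.46335533e-03, -5.31831300e+01, -3.52735019e+01,  7.08899321e-02,
        2.44269107e-02, -1.53652604e-04]), 'eef_pos': array([206.94509805, 509.54841162, 404.08349555]), 'eef_rot': array([-3.14042450e+00, -4.59441374e-05,  2.75583414e+00]), 'wrist_force': array([ 0.02136526,  0.36039843, -0.82858133]), 'moment': array([ 0.00958159,  0.01468384, -0.02300031]), 'finger_force': 0.0, 'finger_gap': 93.80143771019817}
top [ 389.46335803  111.16166954 1320.55149091]
scene [-447.11852119 -264.77987139 1079.03204881]
```

View pics/top0.png

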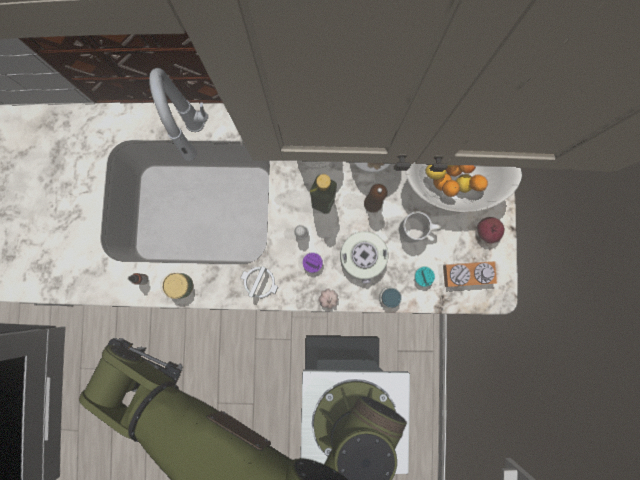

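View pics/scene0.png

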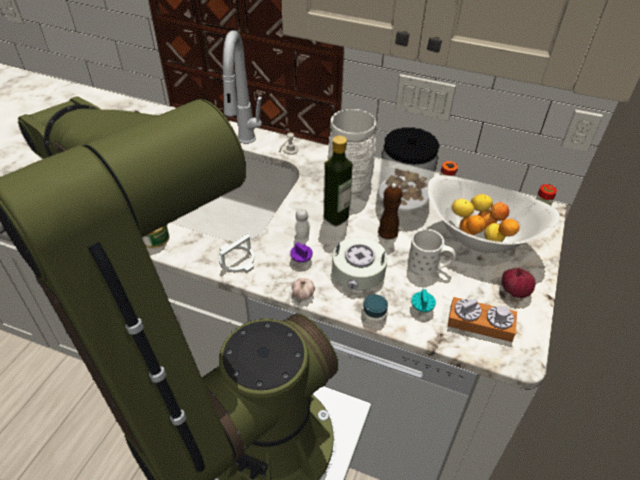

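Top view: the rack is at (470,274), with burrs at (459,274) and (485,272). The grinder is at (364,255) and the guard at (260,282). Lookalikes for the burr: purple (313,263), turquoise (425,277), and the two rack burrs. I'll check the choice in one close crop.

```bash
python3 - <<'E'
from h import *
import pickle
c=pickle.load(open('top.pkl','rb'));f=c['frame']
a=cv2.resize(f[255:295,440:502],(480,310),interpolation=cv2.INTER_CUBIC)
b=cv2.resize(f[228:282,334:394],(310,280),interpolation=cv2.INTER_CUBIC)
g=cv2.resize(f[258:304,236:286],(310,285),interpolation=cv2.INTER_CUBIC)
im=np.zeros((600,640,3),np.uint8);im[:310,:480]=a;im[310:590,:310]=b;im[310:595,320:630]=g
cv2.imwrite('pics/crop1.png',im[:,:,::-1])
print(c['mtx'])
P=cloud(c)
for n,(u,v),z in [('rack',(470.5,273.5),34),('burrL',(459,274),64),('burrR',(485,272),64),('grinder',(364,255),55),('guard',(260,282),58),('salt',(301,232),0)]:
    print(n,cast(c,[(u,v)],z)[0].round(0),P[v if isinstance(v,int) else int(v),int(u)].round(0))
E
```

```text
[[438.41732774   0.         325.34925064]
 [  0.         438.41732774 241.96609266]
 [  0.           0.           1.        ]]
rack [ 447. -333.   34.] [ 449. -333.   31.]
burrL [ 444. -289.   64.] [ 444. -291.   57.]
burrR [ 451. -366.   64.] [ 451. -365.   68.]
grinder [494. -13.  55.] [498. -18.   6.]
guard [410. 285.  58.] [411. 293.  -2.]
salt [565. 174.   0.] [554. 170.  87.]
```

View pics/crop1.png

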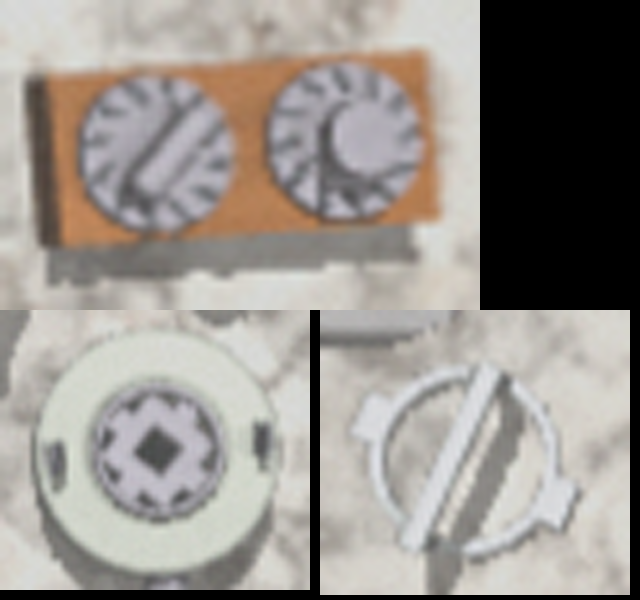

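The left rack burr (top view 459,274) has the straight bar. The right one, at about (485,272), has the round knob, so it is the spare. First I go over the grinder for a wrist-camera look.

Emit:
step_arm:
  increments:
    - [[0,0,0.163,0,0,0,-1],[0,0,0.163,0,0,0,-1],[0,0,0,-0.93,-0.465,0,-1],[0,0,0,-0.93,-0.465,0,-1],[0,0,0,-0.93,-0.465,0,-1]]

```text
clock: 0.6
eef_pos: [263.2, 396.8, 404.2]
eef_rot: [-3.141, 0.0, 2.501]
wrist_force: [0.9, -0.2, -0.1]
finger_gap: 93.9
finger_force: 0.0
```

Emit:
step_arm:
  increments:
    - [[0,0,0,-0.93,-0.465,0,-1],[0,0,0,-0.93,-0.465,0,-1],[0,0,0,-0.93,-0.465,0,-1],[0,0,0,-0.93,-0.465,0,-1],[0,0,0,-0.93,-0.465,0,-1]]

```text
clock: 1.1
eef_pos: [356.6, 210.6, 404.6]
eef_rot: [-3.142, -0.0, 2.5]
wrist_force: [0.5, 0.3, -0.3]
finger_gap: 93.8
finger_force: 0.0
```

Emit:
step_arm:
  increments:
    - [[0,0,0,-0.93,-0.465,0,-1],[0,0,0,-0.93,-0.465,0,-1],[0,0,0,-0.93,-0.465,0,-1],[0,0,0,-0.93,-0.465,0,-1],[0,0,0,-0.93,-0.465,0,-1]]

```text
clock: 1.6
eef_pos: [450.0, 24.6, 404.6]
eef_rot: [-3.142, -0.0, 2.5]
wrist_force: [0.9, 0.9, 0.1]
finger_gap: 94.1
finger_force: 0.0
```

Emit:
step_arm:
  increments:
    - [[0,0,0,-0.93,-0.465,0,-1],[0,0,0,0,0,0,-1],[0,0,0,0,0,0,-1]]

```text
clock: 1.9
eef_pos: [468.2, -11.2, 404.2]
eef_rot: [-3.141, -0.001, 2.498]
wrist_force: [0.4, 0.1, 0.4]
finger_gap: 93.8
finger_force: 0.0
```

```bash
python3 - <<'E'
from h import *
import pickle
c=optics.camera('wrist');save(c,'w1.png');pickle.dump(c,open('w1.pkl','wb'))
s=manip.read_state();print(s['clock'],s['eef_pos'],s['eef_rot'],s['joints']);print(c['cam_to_world'])
E
```

```text
1.95 [468.01010057 -10.4921156  404.35540047] [-3.14132801e+00 -7.66773476e-04  2.49943887e+00] [-1.00704254e-01  1.16852573e-01  1.74289151e+00  1.75627887e-04
  1.28264206e+00 -1.02939688e+00]
[[ 6.00454705e-01  7.72124819e-01  2.08032237e-01  4.07129347e+02]
 [ 7.99658240e-01 -5.79480002e-01 -1.57320142e-01  3.51469177e+01]
 [-9.20264524e-04  2.60818312e-01 -9.65387467e-01  3.84980242e+02]
 [ 0.00000000e+00  0.00000000e+00  0.00000000e+00  1.00000000e+00]]
```

View pics/w1.png

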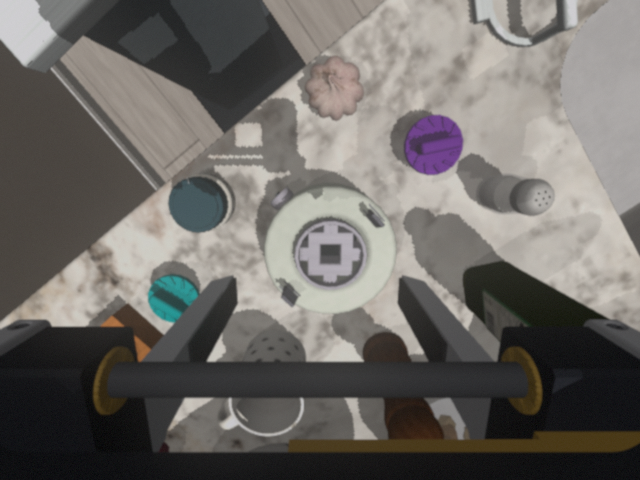

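The wrist view shows the drive's square hole at (330,254), and the hooks at (372,214) and (289,291). Next I measure them.

```bash
python3 - <<'E'
from h import *
import pickle
c=pickle.load(open('w1.pkl','rb'));f=c['frame'];hsv=cv2.cvtColor(f,cv2.COLOR_RGB2HSV)
for p in [(330,254),(325,250),(320,254),(280,254),(384,254),(300,254),(250,250)]: print(p,f[p[1],p[0]],hsv[p[1],p[0]])
# hole
g=cv2.cvtColor(f,cv2.COLOR_RGB2GRAY)[:, :]
for th in(90,110,130):
    m=np.zeros_like(g);m[240:270,315:345]=(g[240:270,315:345]<th)*255
    cs,_=cv2.findContours(m,cv2.RETR_EXTERNAL,cv2.CHAIN_APPROX_NONE)
    k=max(cs,key=cv2.contourArea);X=cast(c,k.reshape(-1,2),55)[:,:2].astype(np.float32)
    print(th,cv2.contourArea(k),cv2.minAreaRect(X))
# deck: greenish
m=((f[:,:,1].astype(int)-f[:,:,2]>7)&(f[:,:,1]>=f[:,:,0].astype(int)-1)&(g>120)).astype(np.uint8)*255
m[:170]=0;m[325:]=0;m[:,:250]=0;m[:,410:]=0
m=cv2.morphologyEx(m,cv2.MORPH_OPEN,np.ones((3,3)))
cs,_=cv2.findContours(m,cv2.RETR_EXTERNAL,cv2.CHAIN_APPROX_NONE);k=cv2.convexHull(max(cs,key=cv2.contourArea))
X=cast(c,k.reshape(-1,2),55)[:,:2].astype(np.float32);print('deck',cv2.minEnclosingCircle(X),cv2.fitEllipse(X))
# hooks by depth-free dark blobs: rough
print('hooks',cast(c,[(372,214),(289,291)],82).round(1))
P=cloud(c);Z=P[...,2]
for (u,v) in [(372,214),(289,291)]:
    w=P[v-14:v+15,u-14:u+15].reshape(-1,3);q=w[(w[:,2]>72)&(w[:,2]<95)];print(len(q),q.mean(0) if len(q) else '')
print(cast(c,[(330,254)],55),P[240,345])
E
```

```text
(330, 254) [71 71 71] [ 0  0 71]
(325, 250) [70 69 70] [150   4  70]
(320, 254) [115 112 115] [150   7 115]
(280, 254) [196 198 185] [ 35  17 198]
(384, 254) [202 204 190] [ 34  18 204]
(300, 254) [152 148 152] [150   7 152]
(250, 250) [164 156 150] [ 13  22 164]
90 276.0 ((493.21929931640625, -13.186118125915527), (18.796070098876953, 17.369659423828125), 53.11439895629883)
110 312.0 ((494.3723449707031, -13.485671997070312), (19.707611083984375, 19.57293701171875), 53.111759185791016)
130 378.5 ((493.7148132324219, -13.469585418701172), (21.01165771484375, 20.6439266204834), 53.114803314208984)
deck ((493.5263671875, -13.130302429199219), 69.16969299316406) ((493.19854736328125, -13.307765007019043), (137.0052947998047, 137.3220977783203), 17.342845916748047)
hooks [[479.1  44.2  82. ]
 [493.3 -64.7  82. ]]
134 [485.8714855   44.47644963  79.54233473]
157 [499.38490579 -70.14386323  78.76185788]
[[494.04435857 -13.80178222  55.        ]] [490.6126856    7.66050841  57.27781418]
```

Emit:
step_arm:
  increments:
    - [[0,0,0,-0.617,-0.99,0,-1],[0,0,0,-0.617,-0.99,0,-1],[0,0,0,-0.617,-0.99,0,-1],[0,0,0,-0.617,-0.99,0,-1],[0,0,0,-0.617,-0.99,0,-1]]

```text
clock: 2.45
eef_pos: [448.3, -243.6, 405.0]
eef_rot: [3.141, 0.0, 2.502]
wrist_force: [0.1, -0.2, 0.3]
finger_gap: 93.9
finger_force: 0.0
```

Emit:
step_arm:
  increments:
    - [[0,0,0,-0.617,-0.99,0.6,-1],[0,0,0,0,0,0.9,-1],[0,0,0,0,0,0,-1],[0,0,0,0,0,0,-1]]

```text
clock: 2.85
eef_pos: [445.3, -286.4, 346.6]
eef_rot: [3.141, -0.001, 2.501]
wrist_force: [0.4, -0.4, 1.0]
finger_gap: 94.0
finger_force: 0.0
```

```bash
python3 - <<'E'
from h import *
import pickle
c=optics.camera('wrist');save(c,'w2.png');pickle.dump(c,open('w2.pkl','wb'))
s=manip.read_state();print(s['clock'],s['eef_pos'],s['eef_rot'],s['joints'],cast(c,[(0,0)],0))
E
```

```text
2.9 [ 445.4103989  -286.4491158   347.50438442] [3.14148602e+00 1.53901153e-03 2.50154788e+00] [-6.40700813e-01  3.09033465e-01  1.64775645e+00  1.16260470e-04
  1.18326380e+00 -1.57149630e+00] [[ 118.72682812 -381.02658388    0.        ]]
```

View pics/w2.png

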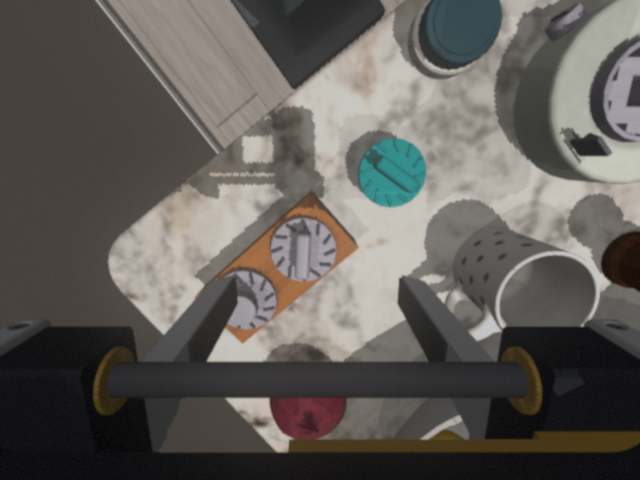

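The bar burr is at (303,246) with its bar nearly vertical in the image; the spare is at (245,298) beside the left finger. I measure the bar.

```bash
python3 - <<'E'
from h import *
import pickle
c=pickle.load(open('w2.pkl','rb'));f=c['frame'];P=cloud(c)
g=cv2.cvtColor(f,cv2.COLOR_RGB2GRAY);hsv=cv2.cvtColor(f,cv2.COLOR_RGB2HSV)
w=np.zeros(g.shape,bool);w[205:290,262:345]=1
b=w&(P[...,2]>57)&(P[...,2]<72)
ys,xs=np.nonzero(b);print(len(xs),xs.mean(),ys.mean(),P[b].mean(0))
k=np.c_[xs,ys];X=cast(c,k,64)[:,:2].astype(np.float32);r=cv2.minAreaRect(X);print('bar depth',r)
d=w&(P[...,2]>38)&(P[...,2]<48)&(hsv[...,1]<60);print('disc z',np.median(P[d][:,2]),np.median(P[b][:,2]))
m=((hsv[...,1]<50)&w&(g>60)).astype(np.uint8)*255
cs,_=cv2.findContours(cv2.morphologyEx(m,cv2.MORPH_OPEN,np.ones((3,3))),cv2.RETR_EXTERNAL,cv2.CHAIN_APPROX_NONE)
kk=max(cs,key=cv2.contourArea);X=cast(c,cv2.convexHull(kk).reshape(-1,2),42)[:,:2].astype(np.float32);print('disc',cv2.minEnclosingCircle(X),cv2.fitEllipse(X))
row=[f[y,290:318].mean(1).astype(int) for y in(235,250,265)];print(*row,sep='\n')
E
```

```text
657 302.5007610350076 254.93911719939118 [ 440.7933731  -297.94565252   63.95304313]
bar depth ((441.0227355957031, -298.1582336425781), (11.923101425170898, 40.380977630615234), 50.20112991333008)
disc z 42.781733032132905 64.21641169654913
disc ((441.57000732421875, -299.124755859375), 30.002187728881836) ((441.6559143066406, -299.2188415527344), (59.07841491699219, 59.80961608886719), 63.21764373779297)
[106 100  99 100 100  98  95  98 108 118 120 121 120 121 120 117 116 114
 105  98 107 133 147 152 149 143 127 116]
[104  98  98  98  98 100 115 130 145 157 160 162 162 163 165 169 169 159
 144 127 130 146 151 151 151 152 151 153]
[108  97 110 118 107 107 125 140 151 159 161 164 164 166 170 171 164 150
 132 129 139 145 146 145 146 149 150 154]
```

Emit:
step_arm:
  increments:
    - [[0,0,0.069,0,0,0,0],[0,0,0,-0.113,-0.3,0,0],[0,0,0,0,0,0.8,0],[0,0,0,0,0,0.7,0],[0,0,0,0,0,0,0]]

```text
clock: 3.4
eef_pos: [440.2, -299.5, 284.0]
eef_rot: [-3.141, -0.004, 2.447]
wrist_force: [-0.1, -0.4, 0.7]
finger_gap: 57.3
finger_force: 0.0
```

Emit:
step_arm:
  increments:
    - [[0,0,0,0,0,0.5,0],[0,0,0,0,0,0.5,0],[0,0,0,0,0,0,0]]

```text
clock: 3.7
eef_pos: [440.6, -299.7, 245.8]
eef_rot: [-3.142, -0.001, 2.447]
wrist_force: [-0.0, -0.7, 0.2]
finger_gap: 47.3
finger_force: 0.0
```

Emit:
step_arm:
  increments:
    - [[0,0,0,0,0,0,1],[0,0,0,0,0,0,1],[0,0,0,0,0,0,1],[0,0,0,0,0,0,1],[0,0,0,0,0,0,1]]
  newtons: 30

```text
clock: 4.2
eef_pos: [440.6, -299.7, 246.2]
eef_rot: [3.142, 0.001, 2.446]
wrist_force: [-0.9, 0.5, 4.2]
finger_gap: 12.0
finger_force: 30.0
```

Emit:
step_arm:
  increments:
    - [[0,0,0,0,0,-0.3,1],[0,0,0,0,0,-0.6,1],[0,0,0,0,0,-0.9,1],[0,0,0,0,0,-0.7,1],[0,0,0,0,0,0,1]]

```text
clock: 4.7
eef_pos: [440.8, -299.8, 350.3]
eef_rot: [3.141, 0.007, 2.446]
wrist_force: [0.0, 0.6, -1.0]
finger_gap: 11.7
finger_force: 30.0
```

Emit:
step_arm:
  increments:
    - [[0,0,-0.065,0,0,0,1],[0,0,0,0.463,0.932,0,1],[0,0,0,0.463,0.932,0,1],[0,0,0,0.463,0.932,0,1],[0,0,0,0.463,0.932,0,1]]

```text
clock: 5.2
eef_pos: [470.8, -134.4, 345.5]
eef_rot: [-3.141, -0.001, 2.496]
wrist_force: [1.7, -0.8, -0.6]
finger_gap: 11.7
finger_force: 30.0
```

Emit:
step_arm:
  increments:
    - [[0,0,0,0.463,0.932,0,1],[0,0,0,0.463,0.932,0,1],[0,0,0,0.463,0.932,0,1],[0,0,0,0,0,0.9,1],[0,0,0,0,0,0,1]]

```text
clock: 5.7
eef_pos: [492.9, -12.2, 306.4]
eef_rot: [-3.138, -0.006, 2.499]
wrist_force: [-0.6, 0.1, -0.7]
finger_gap: 11.7
finger_force: 30.0
```

```bash
python3 - <<'E'
from h import *
s=manip.read_state();print(s['eef_pos'],s['eef_rot'],s['wrist_force'])
c=optics.camera('wrist');save(c,'w3.png',(200,160,460,340),3)
E
```

```text
[492.94287566 -12.2349931  306.36841528] [-3.13805472 -0.00569883  2.49859675] [-0.60336583  0.117477   -0.73808746]
```

View pics/w3.png

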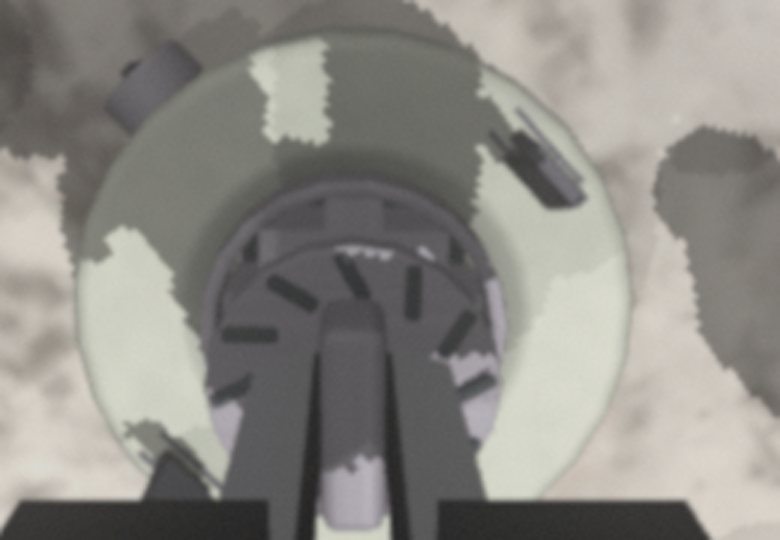

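The burr sits centred over the collar, with the bar upright in the fingers at crop (350,420). I lower it lightly.

Emit:
step_arm:
  increments:
    - [[0,0,0,-0.03,-0.01,0.2,1],[0,0,0,0,0,0.2,1],[0,0,0,0,0,0.15,1],[0,0,0,0,0,0,1]]

```text
clock: 6.15
eef_pos: [494.4, -14.6, 287.2]
eef_rot: [-3.141, -0.001, 2.496]
wrist_force: [-0.9, -0.2, -0.8]
finger_gap: 11.3
finger_force: 30.0
```

Emit:
step_arm:
  increments:
    - [[0,0,0,0,0,0.05,1],[0,0,0,0,0,0.05,1],[0,0,0,0,0,0.05,1],[0,0,0,0,0,0,1]]

```text
clock: 6.55
eef_pos: [494.5, -14.3, 281.6]
eef_rot: [-3.141, -0.0, 2.497]
wrist_force: [-0.5, 0.0, -1.0]
finger_gap: 11.7
finger_force: 30.0
```

Emit:
step_arm:
  increments:
    - [[0,0,0,0.02,0.005,0.05,1],[0,0,0,0,0,0.05,1],[0,0,0,0,0,0.05,1],[0,0,0,0,0,0,1]]

```text
clock: 6.95
eef_pos: [494.0, -13.6, 275.5]
eef_rot: [-3.141, -0.0, 2.497]
wrist_force: [-0.1, -0.1, -1.1]
finger_gap: 11.7
finger_force: 30.0
```

Emit:
step_arm:
  increments:
    - [[0,0,0,0,0,0.075,1],[0,0,0,0,0,0.075,1],[0,0,0,0,0,0.05,1],[0,0,0,0,0,0,1]]

```text
clock: 7.35
eef_pos: [494.0, -13.6, 267.5]
eef_rot: [-3.141, -0.0, 2.497]
wrist_force: [-0.1, -0.4, -0.7]
finger_gap: 11.6
finger_force: 30.0
```

Emit:
step_arm:
  increments:
    - [[0,0,0,0,0,0.03,1],[0,0,0,0,0,0,1]]

```text
clock: 7.55
eef_pos: [494.1, -13.6, 267.2]
eef_rot: [3.141, 0.0, 2.497]
wrist_force: [-3.3, 0.2, 7.9]
finger_gap: 11.7
finger_force: 30.0
```

Emit:
step_arm:
  increments:
    - [[0,0,0,0,0,0,0],[0,0,0,0,0,0,0],[0,0,0,0,0,0,0],[0,0,0,0,0,0,0],[0,0,0,0,0,-0.5,0]]

```text
clock: 8.05
eef_pos: [493.6, -13.6, 284.9]
eef_rot: [-3.14, -0.003, 2.497]
wrist_force: [-0.2, -0.2, 0.1]
finger_gap: 46.0
finger_force: 0.0
```

Emit:
step_arm:
  increments:
    - [[0,0,0,0,0,-1,0],[0,0,0,0,0,-1,-1],[0,0,-0.142,0,0,0,-1],[0,0,-0.142,0,0,0,-1],[0,0,0,0.71,0.85,0,-1]]

```text
clock: 8.55
eef_pos: [482.6, 27.1, 366.7]
eef_rot: [-3.141, 0.001, 2.721]
wrist_force: [0.5, 1.7, 0.1]
finger_gap: 75.7
finger_force: 0.0
```

Emit:
step_arm:
  increments:
    - [[0,0,0,0.71,0.85,0,-1],[0,0,0,0.71,0.85,0,-1],[0,0,0,0.71,0.85,0,-1],[0,0,0,0.71,0.85,0,-1],[0,0,0,0.71,0.85,0,-1]]

```text
clock: 9.05
eef_pos: [421.3, 243.9, 366.7]
eef_rot: [3.141, 0.0, 2.72]
wrist_force: [0.5, 0.8, -0.1]
finger_gap: 94.1
finger_force: 0.0
```

Emit:
step_arm:
  increments:
    - [[0,0,0,0.71,0.85,0,-1],[0,0,0,0,0,0,-1],[0,0,0,0,0,0,-1],[0,0,0,0,0,0,-1]]

```text
clock: 9.45
eef_pos: [410.4, 284.2, 366.5]
eef_rot: [-3.141, -0.0, 2.719]
wrist_force: [0.8, -0.1, 0.3]
finger_gap: 94.1
finger_force: 0.0
```

```bash
python3 - <<'E'
from h import *
import pickle
c=optics.camera('wrist');save(c,'w4.png');pickle.dump(c,open('w4.pkl','wb'))
s=manip.read_state();print(s['clock'],s['eef_pos'],s['eef_rot'],s['joints'])
P=cloud(c);t=optics.camera('top');Q=cloud(t);save(t,'t4.png',(334,220,394,290),8)
b=(P[...,2]>50)&(P[...,2]<66)&(abs(P[...,0]-410)<70)&(abs(P[...,1]-285)<70)
b=cv2.morphologyEx(b.astype(np.uint8),cv2.MORPH_OPEN,np.ones((3,3)))
ys,xs=np.nonzero(b);X=cast(c,np.c_[xs,ys],58)[:,:2].astype(np.float32);print(len(xs),xs.mean(),ys.mean(),np.median(P[b>0][:,2]),cv2.minAreaRect(X))
r=(P[...,2]>6)&(P[...,2]<16)&(abs(P[...,0]-410)<75)&(abs(P[...,1]-285)<75)
ys,xs=np.nonzero(cv2.morphologyEx(r.astype(np.uint8),cv2.MORPH_OPEN,np.ones((3,3))));X=cast(c,np.c_[xs,ys],12)[:,:2].astype(np.float32)
print(len(xs),cv2.minAreaRect(X),cv2.minEnclosingCircle(X))
w=(Q[...,2]>78)&(Q[...,2]<95)&(abs(Q[...,0]-494)<25)&(abs(Q[...,1]+13)<25);print('burr top z (home ~85)',w.sum(),np.median(Q[w],axis=0))
E
```

```text
9.5 [410.56525062 283.95816158 366.57820388] [-3.14144390e+00  5.58361202e-05  2.71833522e+00] [ 5.31719656e-01  2.23230936e-01  1.70989194e+00 -1.40627464e-04
  1.20855896e+00 -6.15769394e-01]
1340 327.8634328358209 232.94626865671643 58.266231609829106 ((408.6861877441406, 295.8314208984375), (11.909034729003906, 94.43242645263672), 67.169921875)
1990 ((408.5569152832031, 295.7485656738281), (90.20109558105469, 96.04814910888672), 19.33639907836914) ((409.09014892578125, 295.83660888671875), 56.20494079589844)
burr top z (home ~85) 57 [497.90152579 -13.28936258  83.55154891]
```

View pics/w4.png

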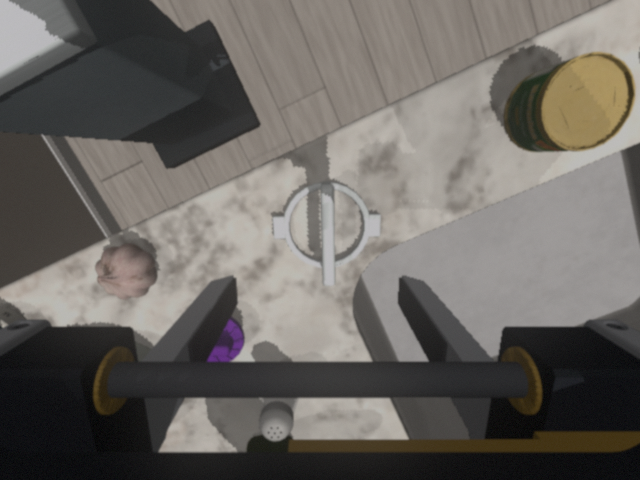

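The guard lies at (328,233) in the wrist view, with its bar nearly vertical in the image and its ears at (280,225) and (375,225). I grasp its bar.

Emit:
step_arm:
  increments:
    - [[0,0,-0.032,0,0,0,0],[0,0,0,0.158,0.254,0,0],[0,0,0,0,0,0.9,0],[0,0,0,0,0,0.9,0],[0,0,0,0,0,0,0]]

```text
clock: 10.05
eef_pos: [407.5, 296.7, 291.0]
eef_rot: [-3.136, -0.004, 2.745]
wrist_force: [-0.6, -0.1, 0.5]
finger_gap: 57.3
finger_force: 0.0
```

Emit:
step_arm:
  increments:
    - [[0,0,0,0,0,0.9,0],[0,0,0,0,0,0.58,0],[0,0,0,0,0,0,0]]

```text
clock: 10.35
eef_pos: [408.1, 296.9, 234.5]
eef_rot: [-3.139, -0.002, 2.745]
wrist_force: [0.9, -0.6, 1.4]
finger_gap: 46.6
finger_force: 0.0
```

Emit:
step_arm:
  increments:
    - [[0,0,0,0,0,0,1],[0,0,0,0,0,0,1],[0,0,0,0,0,0,1],[0,0,0,0,0,0,1],[0,0,0,0,0,0,1]]
  newtons: 60

```text
clock: 10.85
eef_pos: [408.3, 296.8, 235.9]
eef_rot: [3.141, 0.0, 2.745]
wrist_force: [-1.3, -0.3, 6.5]
finger_gap: 11.5
finger_force: 60.0
```

Emit:
step_arm:
  increments:
    - [[0,0,0,0,0,-0.4,1],[0,0,0,0,0,-0.8,1],[0,0,0,0,0,-0.9,1],[0,0,0,0,0,-0.8,1],[0,0,-0.1635,0,0,0,1]]

```text
clock: 11.35
eef_pos: [408.5, 296.9, 355.7]
eef_rot: [3.137, 0.004, 2.874]
wrist_force: [0.1, -0.8, -1.6]
finger_gap: 11.6
finger_force: 60.0
```

Emit:
step_arm:
  increments:
    - [[0,0,-0.1635,0,0,0,1],[0,0,-0.1635,0,0,0,1],[0,0,-0.1635,0,0,0,1],[0,0,0,-0.149,-0.995,0,1],[0,0,0,-0.149,-0.995,0,1]]

```text
clock: 11.85
eef_pos: [429.2, 218.5, 351.3]
eef_rot: [-3.142, -0.0, -3.022]
wrist_force: [0.8, 0.4, -1.4]
finger_gap: 11.4
finger_force: 60.0
```

Emit:
step_arm:
  increments:
    - [[0,0,0,-0.149,-0.995,0,1],[0,0,0,-0.149,-0.995,0,1],[0,0,0,-0.149,-0.995,0,1],[0,0,0,-0.149,-0.995,0,1],[0,0,0,-0.149,-0.995,0,1]]

```text
clock: 12.35
eef_pos: [482.2, 23.2, 351.6]
eef_rot: [3.142, 0.0, -3.025]
wrist_force: [-0.7, 0.9, -1.0]
finger_gap: 11.4
finger_force: 60.0
```

Emit:
step_arm:
  increments:
    - [[0,0,0,-0.149,-0.995,0,1],[0,0,0,0,0,0,1],[0,0,0,0,0,0,1],[0,0,0,0,0,0,1]]

```text
clock: 12.75
eef_pos: [492.5, -13.2, 351.4]
eef_rot: [3.141, -0.0, -3.024]
wrist_force: [0.8, 0.5, -1.1]
finger_gap: 11.6
finger_force: 60.0
```

```bash
python3 - <<'E'
from h import *
import pickle
c=optics.camera('wrist');save(c,'w5.png',(200,140,460,340),3);pickle.dump(c,open('w5.pkl','wb'))
s=manip.read_state();print(s['clock'],s['eef_pos'],s['eef_rot'],s['joints'],s['wrist_force'])
P=cloud(c);zb=s['eef_pos'][2]-183.7-52
r=(P[...,2]>zb+4)&(P[...,2]<zb+15)&(np.hypot(P[...,0]-493.8,P[...,1]+13.5)<62)
ys,xs=np.nonzero(cv2.morphologyEx(r.astype(np.uint8),cv2.MORPH_OPEN,np.ones((3,3))));X=cast(c,np.c_[xs,ys],zb+11)[:,:2]
print(zb,len(xs),X.min(0),X.max(0),cv2.minEnclosingCircle(X.astype(np.float32)))
d=np.hypot(*(X-[493.8,-13.5]).T);e=X[d>50];
for q in (e[e[:,1]>-13],e[e[:,1]<-13]): print(len(q),q.mean(0) if len(q) else '')
E
```

```text
12.8 [492.51838282 -12.97235668 351.40902602] [ 3.14144966e+00 -1.33921113e-04 -3.02348044e+00] [-1.00703485e-01  2.25885034e-01  1.74451666e+00  1.19952404e-04
  1.17135273e+00 -1.78965867e+00] [-0.91669607 -0.08484203 -1.63982775]
115.70902602180058 4316 [447.13609119 -68.1971367 ] [529.28930771  43.87113847] ((493.0998229980469, -12.1859130859375), 56.20429992675781)
384 [486.0168238   38.99516418]
233 [498.26544058 -65.03219155]
```

View pics/w5.png

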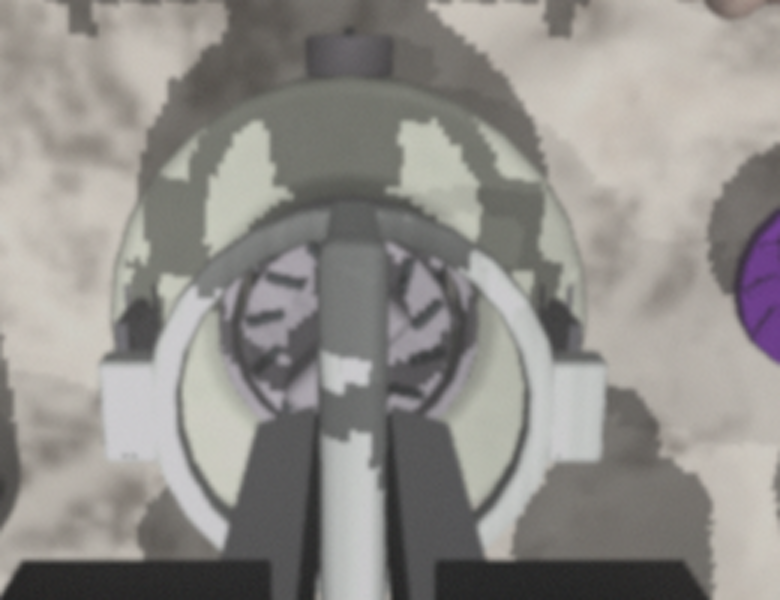

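The guard hangs straight over the grinder, with its ears at crop (130,405) and (580,410), in line with the hooks. Now lowering.

Emit:
step_arm:
  increments:
    - [[0,0,0,-0.016,-0.017,0.4,1],[0,0,0,0,0,0.3,1],[0,0,0,0,0,0.1,1],[0,0,0,0,0,0,1]]

```text
clock: 13.2
eef_pos: [493.4, -14.1, 318.9]
eef_rot: [3.141, -0.001, -3.024]
wrist_force: [0.2, -0.7, -1.3]
finger_gap: 11.1
finger_force: 60.0
```

Emit:
step_arm:
  increments:
    - [[0,0,0,0,0,0.1,1],[0,0,0,0,0,0.1,1],[0,0,0,0,0,0.1,1],[0,0,0,0,0,0,1]]

```text
clock: 13.6
eef_pos: [493.4, -14.5, 307.0]
eef_rot: [3.142, -0.0, -3.025]
wrist_force: [0.3, 0.9, -0.7]
finger_gap: 11.7
finger_force: 60.0
```

Emit:
step_arm:
  increments:
    - [[0,0,0,0,0.015,0.05,1],[0,0,0,0,0,0.05,1],[0,0,0,0,0,0.05,1],[0,0,0,0,0,0.05,1],[0,0,0,0,0,0,1]]

```text
clock: 14.1
eef_pos: [493.3, -13.9, 299.0]
eef_rot: [3.141, -0.001, -3.025]
wrist_force: [0.6, -0.5, -2.5]
finger_gap: 11.4
finger_force: 60.0
```

Emit:
step_arm:
  increments:
    - [[0,0,0,0,0,0.05,1],[0,0,0,0,0,0.05,1],[0,0,0,0,0,0,1]]

```text
clock: 14.4
eef_pos: [493.3, -13.9, 295.0]
eef_rot: [3.141, -0.0, -3.025]
wrist_force: [0.4, -0.1, -2.2]
finger_gap: 11.4
finger_force: 60.0
```

Emit:
step_arm:
  increments:
    - [[0,0,0,0,0,0.05,1],[0,0,0,0,0,0.05,1],[0,0,0,0,0,0,1]]

```text
clock: 14.7
eef_pos: [493.3, -13.9, 291.1]
eef_rot: [3.141, -0.0, -3.025]
wrist_force: [0.8, 0.2, -0.9]
finger_gap: 11.5
finger_force: 60.0
```

Emit:
step_arm:
  increments:
    - [[0,0,0,0,0,0.05,1],[0,0,0,0,0,0,1]]

```text
clock: 14.9
eef_pos: [493.3, -13.9, 290.9]
eef_rot: [-3.141, 0.0, -3.025]
wrist_force: [-11.5, 1.2, 22.3]
finger_gap: 11.4
finger_force: 60.0
```

It bottomed out at the home height. Release, back off and check.

Emit:
step_arm:
  increments:
    - [[0,0,0,0,0,0,1],[0,0,0,0,0,0,1],[0,0,0,0,0,0,0],[0,0,0,0,0,0,0],[0,0,0,0,0,0,0]]

```text
clock: 15.4
eef_pos: [493.4, -13.9, 289.2]
eef_rot: [3.142, -0.0, -3.025]
wrist_force: [-0.4, 0.5, 0.9]
finger_gap: 32.0
finger_force: 0.0
```

Emit:
step_arm:
  increments:
    - [[0,0,0,0,0,0,0],[0,0,0,0,0,-0.5,0],[0,0,0,0,0,-1,0],[0,0,0,0,0,-1,0],[0,0,0,0,0,0,0]]

```text
clock: 15.9
eef_pos: [493.7, -13.9, 394.2]
eef_rot: [-3.14, 0.008, -3.025]
wrist_force: [0.0, -0.5, -0.6]
finger_gap: 46.7
finger_force: 0.0
```

```bash
python3 - <<'E'
from h import *
c=optics.camera('wrist');save(c,'w6.png',(180,120,480,340),2.6)
s=manip.read_state();print(s['clock'],s['eef_pos'],s['finger_gap'],s['wrist_force'])
P=cloud(c)
b=(P[...,2]>107)&(P[...,2]<121)&(np.hypot(P[...,0]-493.8,P[...,1]+13.5)<55)
b=cv2.morphologyEx(b.astype(np.uint8),cv2.MORPH_OPEN,np.ones((3,3)));ys,xs=np.nonzero(b)
X=cast(c,np.c_[xs,ys],113)[:,:2].astype(np.float32);print('bar z(113)',np.median(P[b>0][:,2]),cv2.minAreaRect(X))
for sg in(1,-1):
    a=np.array([493.8,-13.5])+sg*50*np.array([-.117,.993]);e=np.hypot(P[...,0]-a[0],P[...,1]-a[1])<5;print('ear z(65)',np.median(P[e][:,2]))
    a=np.array([493.8,-13.5])+sg*58*np.array([-.117,.993]);q=P[(P[...,2]>72)&(P[...,2]<90)&(np.hypot(P[...,0]-a[0],P[...,1]-a[1])<18)]
    print('hook radius',len(q),((q[:,:2]-[493.8,-13.5])@np.array([-.117,.993])).mean(),q[:,2].max())
E
```

```text
15.95 [493.43958886 -13.94958702 391.28026215] 47.15384531570429 [-0.3440358   0.79936863 -0.41937676]
bar z(113) 113.26258260767656 ((493.94256591796875, -13.188272476196289), (93.35924530029297, 11.709468841552734), 7.030101776123047)
ear z(65) 65.54569503495708
hook radius 175 57.727271769877 84.24735139359109
ear z(65) 65.82727040643167
hook radius 167 -57.57668006149975 84.11876925949122
```

View pics/w6.png

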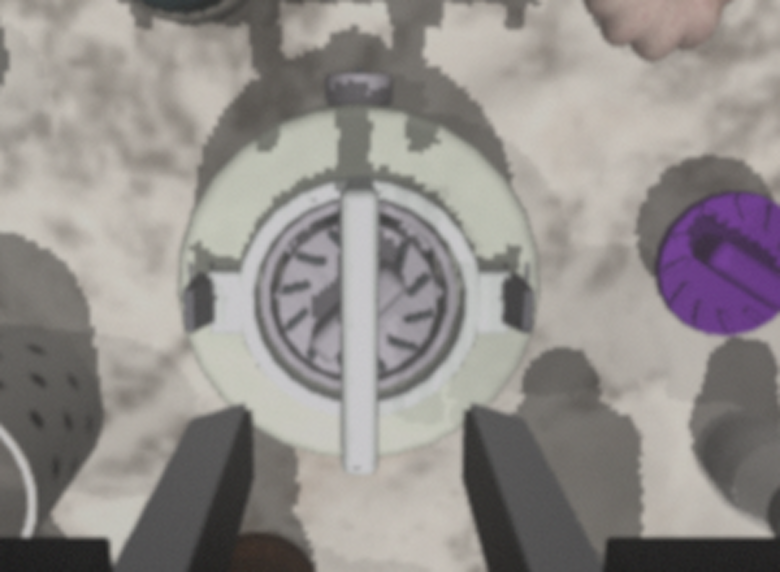

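The guard sits flat with both hooks, at crop (200,300) and (515,300), over its ears. Bar height, ear height and hook radius all match home.

```bash
python3 -c "
from cell import workorder
print(workorder.sign_off())"
```

```text
the job is handed in; nothing more can be done
None
```

The grinder is reassembled and the job is handed in at about 16 s of the 64 s allowed: the burr dropped home in the drive, and the guard measures at home height with both hooks over its ears. The sign-off returned no verdict, and I did not re-measure the spare burr or the bystanders at the end.

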